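# Level the counter scale with a shim wedge

## Robot

A 6-joint arm with a two-finger parallel gripper is mounted at the origin on a cart in front of the work surface, level with it; the furniture and walls round the work are solid. World frame = base frame: x ahead of the robot, y to its left, z up, the work surface at z = 0. Lengths are in mm, angles in rad, forces in N, time in s.
With the tool pointing down it reaches from about 300 to 775 mm from the base axis. Payload 14.6 kg.
Tool frame: the origin (TCP) lies between the finger pads; the fingertips stand 19 mm ahead of it and the grasp point (between the pads) is the TCP (manip.tcp_to_tips is the distance from the TCP to the fingertips, in mm); x points along the fingers, z is the direction in which the jaws open and shut, and the axes are right-handed (so a half turn about x gives the same grasp; the last joint's range is limited). The gripper opens to 94 mm and grips with 3 to 60 N. Pads are 16 mm wide; open, the fingers measure 119 mm over their backs; the gripper's body (75 mm by 177 mm) begins 78 mm behind the grasp point.
Start: joints at [-1.304, 0.3, 1.521, -0, 1.321, -0.067], TCP at [180.192, -519.635, 224.446] pointing down, gripper open.
Joint ranges: [-3.03, 3.03], [-0.79, 2.21], [0.23, 2.52], [-1.04, 4.18], [0, 3.07], [-2.55, 2.55]. Speed limits (rad/s): [2.22, 2.22, 2.57, 3.14, 3.14, 3.14].

## Interface

Orientations are given as [roll, pitch, yaw] about the fixed x, y, z axes, in that order (R = Rz(yaw) Ry(pitch) Rx(roll)).
In Python, from cell import manip gives the robot as it stands.
- The arm moves only by the tool jog_arm, never from a script. Its argument "moves" is a list that holds one entry, the list of rows, each a list of 6 numbers: the shift along the world's x, y, z in mm, then the turn, a rotation vector about the world's x, y, z in degrees. In form: [[[dx, dy, dz, wx, wy, wz], ...]]. A call has 1 to 5 rows; each row shifts and turns the pose as measured when the row begins; what a row does not reach is not made up. A row lasts 1/10 s, in which the tool goes at most 50 mm and 8.59 degrees, less where a joint would pass 70% of its speed; a pose out of reach is approached as far as the arm can. A call is refused whole if a number of a shift passes 50 or a number of a turn 8.59, either way. A call with a gripper value outside its range is refused whole. "gripper" is the opening, from -1 (shut) to 1 (fully open), set as the call begins (left out, the last holds). The fingers move at their own pace and stop on an object; "squeeze" is the grip in N (left out, the last holds). Time passes only in rows, so rows that do not move let the fingers close. It gives the time, the measured TCP pose, the force and the opening at its end, in the units of the state.
- manip.read_state(): the state, without advancing time (a new reading comes with each control period).
- manip.camera(name): name is "side" or "top" or "wrist"; returns (picture, depth): 384x512x3 uint8, blue, green, red; 384x512 float32, mm along the optical axis (not along the pixel's ray), 0 where there is no reading.
- manip.camera_params(name): a dict with "fx", "fy", "cx", "cy" (pixels), "dist" ([k1, k2, p1, p2, k3] as OpenCV has them; the pictures are not rectified), "rvec" (rotation vector, rad) and "tvec" (3), from world to camera coordinates, as OpenCV has them. Camera axes: x right, y down, z forward; pixel columns grow to the right and rows downward; lengths in mm; the calibration is good to about 2 mm. A picture is of the moment at which its call begins: read the wrist's pose just before it. camera_params takes no time and is no camera call; for the wrist camera it gives the pose at the moment of the call.
- manip.sign_off(): hands the job in, once; it reports no verdict.
The state is a dict: "clock": time; "joints": joint angles; "qd": joint speeds; "effort": joint torques, N m; "eef_pos": TCP position; "eef_rot": TCP orientation; "wrist_force": force on the tool from outside, world axes, zero at the start; "moment": the same for the moment, N m; "finger_gap": finger opening in mm.
Only numpy, scipy, OpenCV 4.12 (cv2) and the standard library are available. Lean on these libraries where they do the work, as an engineer would, in place of code of your own. Each camera call takes 0.05 s, during which the arm holds its last target. There are 200 camera calls.

## Task

The platform under the scale droops at the front: pick up the wooden wedge and slide its thin end, flat on the counter, straight in under the middle of the platform's front edge. Press it in, without bearing down on it or lifting it, until the platform is level and held tight up against its corner hooks, so that it cannot rock; a horizontal push of about 15 N makes it tight, and more than 18 N would bend the hooks. Then let go of the wedge, and leave the cocoa tin, the bean dish and the chocolate box alone.

Things in the scene. Friction and masses are not known exactly. Their poses are not given: they have to be found in the camera images.
- wedge: Loose wooden wedge to the right of the cradle, 130 long x 30 wide mm, about 0.09 kg. Origin on its underside at mid-length; x points along its length to the thin end, y across, z up. From the tip (x = +65 mm, 3 mm thick) the top rises evenly to 20 mm at x = -25 mm, then stays flat to the back end (x = -65 mm, flat, 20 mm high: can be pushed), where a grip block stands on top.
- wedge_tip (a point): Middle of the wedge's thin end, on its underside (65 mm ahead of the wedge's origin).
- wedge_grip (a point): In the wedge's grip block (30 long x 26 wide mm, top 46 mm above the wedge's underside), 48 mm behind the wedge's origin, 113 mm behind the tip and 28 mm above the underside. Grip it across its 26 mm width (along the wedge's y).
- cradle: Dark steel cradle fixed to the counter, about 176 x 198 mm: side rails, two front posts (about 36 mm high, hooks reach in over the platform's front corners, 152 mm apart) and a hinge at the back. Origin near counter height under the middle of the platform's front edge; x runs level from front to back, y along the front edge. Its height, and so the gap, differs by up to 2.5 mm either way.
- platform (a joint): Rear hinge (140 mm behind the front edge) of the wooden platform, 140 x 164 x 14 mm, with a flat digital scale (29 mm high) fixed on it; together about 0.6 kg. 0 rad: level, stopped by the hooks; -0.045: drooping, front edge 6 mm lower, where it falls if not held. With the wedge 12 to 40 mm in it starts to lift, at 43 to 74 mm it is level; then the push rises steeply.
- front_edge (a point): Middle of the platform's lower front edge (moves with it). When level it is 14 mm above the cradle's origin, 11.5 to 16.5 mm above the counter. The wedge comes in here along the cradle's +x, sliding on the counter; friction holds it once let go. Bearing down on the wedge adds friction below it, lifting its back pries at the platform: both falsify the push.
- tin: Teal and brown cocoa tin with a gold lid, 62 mm across, 75 mm high, loose, left of the cradle's front, before a fixed wooden mill whose crank knob reaches 0.26 m high between tin and cradle. Origin under its middle.
- dish: White bean dish, 68 mm across, 42 mm high, loose, beyond the cradle's left side. Origin under its middle.
- gift_box: Flat brown chocolate box, 62 x 110 x 34 mm, loose, far left. Origin under its middle.

How it is judged (in metres and radians):
On the way, in this order (a step that is already met when the one before it is completed fails the run):
1. the wedge's thin end, on the counter, is at least 5 mm under the middle of the front edge while the platform still droops (x of wedge_tip in the frame of cradle above 0.005 m and value of joint platform below -0.02 rad and y of wedge_tip in the frame of cradle between -0.03 and 0.03 m and height (world z) of wedge_tip below 0.008 m), for 0.1 s.
2. the platform is level and the wedge tight under it (value of joint platform above -0.006 rad and contact force between wedge and platform above 7 N), for 0.2 s.
At the end, for the whole second after the job is handed in: The platform is level (within 0.006 rad), the wedge bears on it with more than 7 N (the platform's weight alone gives 3 to 4 N), lies flat, at rest, within 0.17 rad of square to the front edge, its tip at least 30 mm in and within 30 mm of the middle (all of step 2 and angle between the x axis of wedge and the x axis of cradle, either way round below 0.17 rad and angle between wedge's own z axis and vertical below 0.06 rad and linear speed of wedge below 0.01 m/s and x of wedge_tip in the frame of cradle above 0.03 m and y of wedge_tip in the frame of cradle between -0.03 and 0.03 m); the robot touches nothing.
It fails at once if the wedge presses on the platform with more than 20 N (contact force between wedge and platform above 20 N).
It fails at once if the cocoa tin is moved by more than 20 mm (distance of tin from where it was at the start of the episode above 0.02 m).
It fails at once if the bean dish is moved by more than 20 mm (distance of dish from where it was at the start of the episode above 0.02 m).
It fails at once if the chocolate box is moved by more than 20 mm (distance of gift_box from where it was at the start of the episode above 0.02 m).
It also fails if it takes over 69 s, if anything falls off the work surface, if the arm or the gripper's body presses on something with over 40 N, if the wrist force passes 120 N, or if a joint passes its speed limit or range.

## Working session

There is one attempt and no reset: what is moved stays moved. The work goes in short steps, Python scripts to look and compute and a tool call to move; the robot and the scene stay as the last step left them, time stands still between calls to the robot, and variables do not carry over. Pictures are saved under pics/ and viewed, about 8 in all and at most 12, crops included, and the job is handed in when it is done.

Besides the shell and the picture viewer there is one more tool, called as name([rows], argument=value, ...), one row to a line, values as JSON. jog_arm: Moves the arm, as the interface text tells. Its arguments: {"type":"object","properties":{"moves":{"type":"array","items":{"type":"array","items":{"type":"array","items":{"type":"number"}}}},"gripper":{"type":"number"},"squeeze":{"type":"number"}},"required":["moves"]}

```bash
mkdir -p pics; ls; cat > h.py <<'E'
import numpy as np, cv2
from cell import manip
def cast(p,uv,z):
    uv=np.array(uv,float).reshape(-1,1,2)
    K=np.array([[p["fx"],0,p["cx"]],[0,p["fy"],p["cy"]],[0,0,1]])
    n=cv2.undistortPoints(uv,K,np.array(p["dist"],float)).reshape(-1,2)
    R=cv2.Rodrigues(np.array(p["rvec"],float))[0];t=np.array(p["tvec"],float).ravel()
    C=-R.T@t; d=np.c_[n,np.ones(len(n))]@R
    return C+d*((z-C[2])/d[:,2])[:,None]
def pts(p,uv,depth):
    uv=np.array(uv,float).reshape(-1,2)
    K=np.array([[p["fx"],0,p["cx"]],[0,p["fy"],p["cy"]],[0,0,1]])
    n=cv2.undistortPoints(uv.reshape(-1,1,2),K,np.array(p["dist"],float)).reshape(-1,2)
    R=cv2.Rodrigues(np.array(p["rvec"],float))[0];t=np.array(p["tvec"],float).ravel()
    z=depth[uv[:,1].astype(int),uv[:,0].astype(int)]
    return (np.c_[n,np.ones(len(n))]*z[:,None]-t)@R
E
python3 - <<'E'
from h import *
s=manip.read_state();print({k:np.round(v,3) for k,v in s.items()})
for c in("top","side"):
    im,d=manip.camera(c);cv2.imwrite(f"pics/{c}0.png",im);np.save(f"{c}0.npy",d)
    p=manip.camera_params(c);print(c,p)
a=[cv2.imread(f"pics/{c}0.png") for c in("top","side")]
cv2.imwrite("pics/both.png",cv2.resize(a[0],(800,600)))
E
```

```text
pics
{'clock': np.float64(0.0), 'joints': array([-1.304,  0.3  ,  1.522, -0.   ,  1.321, -0.067]), 'qd': array([ 0.   , -0.   ,  0.002,  0.002,  0.   , -0.   ]), 'effort': array([-4.0000e-03, -5.3182e+01, -3.5273e+01,  7.1000e-02,  2.4000e-02,
       -0.0000e+00]), 'eef_pos': array([ 180.132, -519.401,  223.877]), 'eef_rot': array([3.086, 1.57 , 1.849]), 'wrist_force': array([ 0.144, -0.363, -0.105]), 'moment': array([ 0.009, -0.004,  0.016]), 'finger_gap': np.float64(94.028)}
top {'fx': 361.7243102236495, 'fy': 361.7243102236495, 'cx': 255.67902083354053, 'cy': 189.69092322498759, 'dist': array([-0.04374518,  0.        ,  0.        ,  0.        ,  0.        ]), 'rvec': array([ 2.02035177, -2.18253105,  0.25266357]), 'tvec': array([-63.4553117 , 575.09572116, 915.40079625])}
side {'fx': 491.58550619313144, 'fy': 491.58550619313144, 'cx': 250.7120461325492, 'cy': 195.47183606341179, 'dist': array([-0.18625903,  0.        ,  0.        ,  0.        ,  0.        ]), 'rvec': array([ 0.57550628, -2.2968781 ,  1.58620669]), 'tvec': array([431.27642213, 176.88231854, 953.69734952])}
```

View pics/both.png

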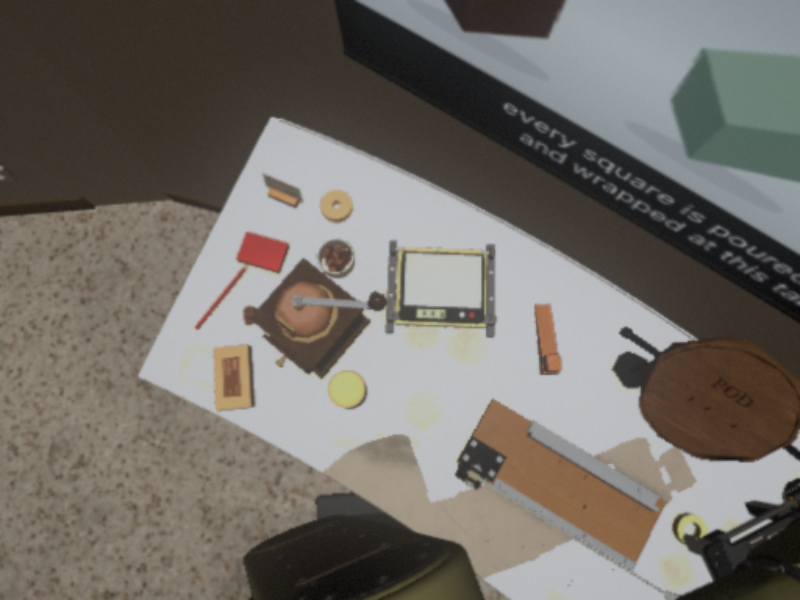

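View pics/side0.png

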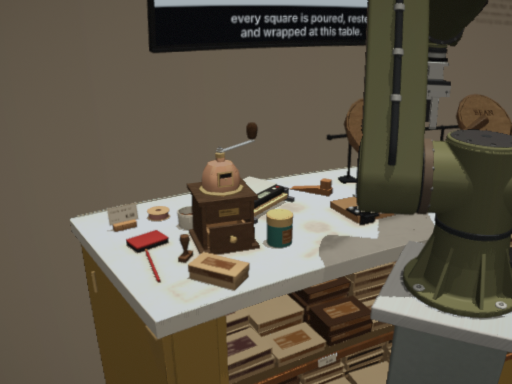

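The top picture shows the wedge at about (545,340) on the 800-px scale, with its grip block at (550,363) and its tip at (542,306). The cradle is around (442,290), and its front hooks are near (390,328) and (490,330). The mill knob is at (377,300) and the tin at (347,390).

```bash
python3 - <<'E'
from h import *
im=cv2.imread("pics/top0.png");d=np.load("top0.npy");p=manip.camera_params("top")
hsv=cv2.cvtColor(im,cv2.COLOR_BGR2HSV)
m=((hsv[...,0]<14)&(hsv[...,1]>120)&(hsv[...,2]>60)).astype(np.uint8)
m[:, :335]=0;m[:,365:]=0;m[:185]=0;m[245:]=0
ys,xs=np.nonzero(m);P=pts(p,np.c_[xs,ys],d)
print(len(xs),P.min(0),P.max(0))
g=P[P[:,2]>38];b=P[P[:,2]<32]
print("block",g.mean(0),len(g),g.min(0),g.max(0)); c=P[:,:2].mean(0)
u,s,v=np.linalg.svd(b[:,:2]-b[:,:2].mean(0));print("axis",v[0],np.degrees(np.arctan2(v[0][1],v[0][0])),b.mean(0))
q=(b[:,:2]-b[:,:2].mean(0))@v[0];print(q.min(),q.max())
# tip region
print("cradle feats")
for z,uv in((36,(390,328)),(36,(490,331)),(36,(392,243)),(36,(491,247)),(0,(441,330))):
    print(uv,cast(p,np.array(uv)/1.5625,z), pts(p,np.array(uv)/1.5625,d))
cv2.imwrite("pics/crop.png",cv2.resize(im[140:250,230:370],None,fx=5.5,fy=5.4,interpolation=cv2.INTER_CUBIC))
E
```

```text
336 [ 3.44527684e+02 -3.82238026e+02 -9.74518918e-02] [ 544.73809991  -90.54774209 1022.65442069]
block [ 435.69100354 -360.49514146   58.89825788] 73 [ 344.52768408 -374.50739268   40.24019923] [ 449.84983468  -90.54774209 1022.65442069]
axis [-0.99789309  0.06487968] 176.28005536872524 [ 499.13164147 -367.52336682   12.11486062]
-45.63648336745998 46.3752669004643
cradle feats
(390, 328) [[519.66440447 -86.93795589  36.        ]] [[524.30221595 -86.84236481   9.87231423]]
(490, 331) [[ 500.58958679 -262.99064591   36.        ]] [[ 504.03350194 -266.7960508    14.22688277]]
(392, 243) [[ 677.06118643 -102.16443648   36.        ]] [[ 685.84938609 -102.47144263    9.92468433]]
(491, 247) [[ 655.49106329 -282.56521094   36.        ]] [[ 656.13309984 -282.96166352   33.96288488]]
(441, 330) [[ 515.12401082 -179.77055184    0.        ]] [[ 515.0128172  -179.71239697    0.66655975]]
```

View pics/crop.png

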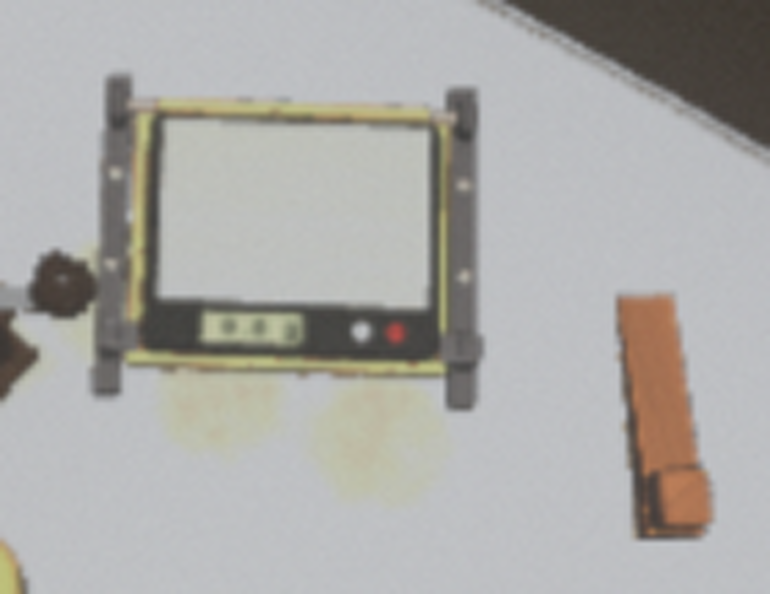

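```bash
python3 - <<'E'
from h import *
p=manip.camera_params("top")
C=lambda uv,z:cast(p,np.array(uv)/[5.5,5.4]+[230,140],z)
e=C([(125,362),(447,374)],22);print("front",e,e.mean(0))
b=C([(135,100),(447,116)],28);print("back",b,b.mean(0)); 
n=e[1]-e[0];print("yaw from edge",np.degrees(np.arctan2(-n[0],n[1]))+180, "from fb",np.degrees(np.arctan2(*(b.mean(0)-e.mean(0))[1::-1])))
r=C([(118,75),(106,395),(462,90),(461,408)],10);print("rails",r)
for i in(0,2):
    v=r[i]-r[i+1];print(np.degrees(np.arctan2(v[1],v[0])))
t=C([(617,297),(673,294)],3);print("tip",t.mean(0))
k=C([(660,468),(708,465),(712,520),(665,527)],46);print("block",k,k.mean(0))
v=t.mean(0)-k.mean(0);print(np.hypot(*v[:2]),np.degrees(np.arctan2(v[1],v[0])))
E
```

```text
front [[ 529.66735066  -96.25147767   22.        ]
 [ 510.61597056 -259.73415468   22.        ]] [ 520.14166061 -177.99281618   22.        ]
back [[ 669.87460794 -112.12639474   28.        ]
 [ 648.43861215 -274.39474145   28.        ]] [ 659.15661005 -193.2605681    28.        ]
yaw from edge 353.3530431793145 from fb -6.267568604857504
rails [[ 690.73095779 -104.53115503   10.        ]
 [ 515.10003262  -85.23858661   10.        ]
 [ 668.07896074 -287.42221228   10.        ]
 [ 494.0559632  -266.95122649   10.        ]]
-6.268649201196218
-6.709087275388127
tip [ 548.05526348 -371.87242145    3.        ]
block [[ 450.6630694  -355.54995001   46.        ]
 [ 450.26942438 -379.56074672   46.        ]
 [ 422.6718773  -377.68048956   46.        ]
 [ 421.06738413 -354.04237159   46.        ]] [ 436.1679388  -366.70838947   46.        ]
112.00643128324135 -2.6425461178462277
```

```bash
python3 - <<'E'
from h import *
p=manip.camera_params("top");d=np.load("top0.npy")
for n,uv in dict(knob=(377,300),ball=(632,370),pod=(720,400),podl=(645,400),rod=(640,336),tin=(347,390),mill=(305,305),board=(560,480)).items():
    print(n,pts(p,np.array(uv)/1.5625,d).round())
s=manip.read_state()
from scipy.spatial.transform import Rotation as R
print(R.from_euler("xyz",s["eef_rot"]).as_matrix().round(3)) 
# all tall points near path
v,u=np.mgrid[0:384,0:512];P=pts(p,np.c_[u.ravel(),v.ravel()],d)
for z in(60,110,160,260):
    for x in range(350,700,50):
        q=P[(P[:,2]>z)&(P[:,2]<600)&(abs(P[:,0]-x-25)<25)&(P[:,1]<-420)&(P[:,1]>-700)]
        if len(q):print(z,x,q[:,1].max().round())
E
```

```text
knob [[520. -73. 261.]]
ball [[ 413. -513.   16.]]
pod [[ 347. -573.  175.]]
podl [[ 358. -486.  112.]]
rod [[ 476. -546.   -3.]]
tin [[414.  -8.  75.]]
mill [[536.  37. 197.]]
board [[ 238. -354.   29.]]
[[-0.     0.945  0.328]
 [ 0.001  0.328 -0.945]
 [-1.     0.    -0.001]]
60 350 -478.0
60 400 -466.0
60 450 -424.0
60 500 -420.0
60 550 -479.0
60 600 -420.0
60 650 -421.0
110 350 -478.0
110 400 -466.0
110 450 -424.0
110 500 -420.0
110 550 -479.0
110 600 -420.0
110 650 -421.0
160 350 -492.0
160 400 -483.0
160 450 -424.0
160 500 -420.0
160 550 -479.0
160 600 -420.0
260 400 -500.0
260 450 -424.0
260 500 -420.0
```

jog_arm([
  [[45, 25, 0, 0, 0, -5], [45, 25, 0, 0, 0, -5], [45, 25, 0, 0, 0, -5], [45, 30, 0, 0, 0, -5], [40, 25, 0, 0, 0, -2]],
], gripper=1)

```text
clock: 0.6
eef_pos: [394.1, -391.4, 222.3]
eef_rot: [-2.654, 1.567, 1.985]
wrist_force: [-0.1, -1.4, 0.3]
finger_gap: 93.9
```

```bash
python3 - <<'E'
from h import *
p=manip.camera_params("top");d=np.load("top0.npy")
v,u=np.mgrid[0:384,0:512];P=pts(p,np.c_[u.ravel(),v.ravel()],d)
U=u.ravel()*1.5625;V=v.ravel()*1.5625
ok=(P[:,2]>40)&(P[:,2]<600)&(P[:,0]>380)&(P[:,0]<490)&(P[:,1]<-430)&(P[:,1]>-520)
i=np.nonzero(ok)[0];i=i[np.argsort(-P[i,1])][:25]
for k in i:print(P[k].round(),U[k],V[k])
p=manip.camera_params("wrist");im,d=manip.camera("wrist");cv2.imwrite("pics/w1.png",im);np.save("w1.npy",d);np.savez("w1p.npz",**p)
E
```

```text
[ 490. -440.  580.] 795.3125 218.75
[ 490. -440.  584.] 798.4375 217.1875
[ 490. -440.  581.] 796.875 218.75
[ 490. -441.  553.] 776.5625 229.6875
[ 489. -441.  574.] 792.1875 221.875
[ 488. -441.  581.] 798.4375 220.3125
[ 489. -441.  581.] 798.4375 218.75
[ 490. -442.  569.] 789.0625 223.4375
[ 489. -442.  575.] 793.75 221.875
[ 489. -442.  554.] 778.125 229.6875
[ 490. -442.  577.] 795.3125 220.3125
[ 488. -442.  578.] 796.875 221.875
[ 489. -442.  570.] 790.625 223.4375
[ 490. -442.  557.] 781.25 228.125
[ 489. -442.  566.] 787.5 225.0
[ 489. -442.  555.] 779.6875 229.6875
[ 489. -443.  567.] 789.0625 225.0
[ 489. -443.  578.] 796.875 220.3125
[ 490. -443.  544.] 771.875 232.8125
[ 489. -443.  541.] 770.3125 234.375
[ 488. -443.  573.] 793.75 223.4375
[ 489. -443.  546.] 773.4375 232.8125
[ 489. -443.  571.] 792.1875 223.4375
[ 486. -443.  578.] 798.4375 223.4375
[ 489. -443.  558.] 782.8125 228.125
```

View pics/w1.png

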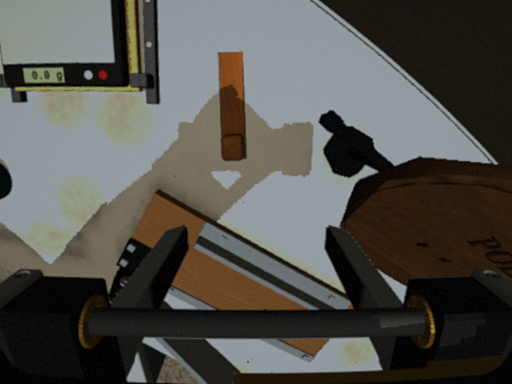

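The wrist picture shows the wedge's tip at about (230,52) and its block at (233,148). The wheel's left edge is near (345,215), and the cradle is at upper left.

```bash
python3 - <<'E'
from h import *
p=dict(np.load("w1p.npz"));d=np.load("w1.npy")
v,u=np.mgrid[0:384,0:512];P=pts(p,np.c_[u.ravel(),v.ravel()],d);V=v.ravel();U=u.ravel()
for x in range(340,520,20):
    q=P[(P[:,2]>60)&(P[:,2]<350)&(abs(P[:,0]-x-10)<10)&(P[:,1]<-420)&(V<300)]
    if len(q):i=q[:,1].argmax();print(x,q[i].round())
T=lambda uv,z:cast(p,uv,z).round(1)
print("tip",T([(219,52),(243,52)],3),"block",T([(222,136),(242,134),(244,157),(226,160)],46).mean(0))
im=cv2.imread("pics/w1.png");h=cv2.cvtColor(im,cv2.COLOR_BGR2HSV)
m=((h[...,0]<16)&(h[...,1]>120)).astype(np.uint8);m[:,:205]=0;m[:,260:]=0;m[:40]=0;m[170:]=0
ys,xs=np.nonzero(m);Q=pts(p,np.c_[xs,ys],d);g=Q[(Q[:,2]>40)&(Q[:,2]<52)];print(len(g),g.min(0),g.max(0),np.median(g,0))
fl=Q[(Q[:,2]<40)];print(len(fl),fl[:,0].max());t=fl[fl[:,0]>535];print(t.mean(0))
print("cradle front",T([(13,97),(157,97)],5),T([(33,91),(146,85)],22))
w=P[(P[:,2]>350)&(P[:,1]<-300)&(V<300)];print("high",len(w),w[:,1].max() if len(w) else 0)
E
```

```text
340 [ 353. -476.  100.]
360 [ 361. -476.  106.]
380 [ 383. -436.  209.]
400 [ 400. -439.  207.]
420 [ 422. -440.  312.]
440 [ 460. -450.  145.]
460 [ 466. -445.  146.]
480 [ 500. -603.  146.]
500 [ 520. -580.   82.]
tip [[ 550.6 -355.5    3. ]
 [ 548.2 -384.8    3. ]] block [ 438.475 -366.5     46.   ]
523 [ 423.36973033 -377.17745129   40.34665291] [ 452.8118899  -351.56019149   48.04486251] [ 438.32996409 -364.65804622   45.53696331]
1958 549.6327665944981
[ 541.97272812 -368.43325609    4.10716559]
cradle front [[ 525.6  -73.5    5. ]
 [ 504.3 -271.6    5. ]] [[ 527.1 -118.4   22. ]
 [ 518.1 -266.    22. ]]
high 602 -397.4691936797137
```

```bash
python3 - <<'E'
from h import *
for n,p,d in(("top",manip.camera_params("top"),np.load("top0.npy")),("w",dict(np.load("w1p.npz")),np.load("w1.npy"))):
    v,u=np.mgrid[0:384,0:512];P=pts(p,np.c_[u.ravel(),v.ravel()],d);V=v.ravel();U=u.ravel()
    for x in range(380,500,20):
        k=np.nonzero((P[:,2]>60)&(P[:,2]<300)&(abs(P[:,0]-x-10)<10)&(P[:,1]<-420)&(P[:,1]>-600))[0]
        k=k[np.argsort(-P[k,1])][:4]
        for i in k:print(n,x,P[i].round(),U[i],V[i])
E
```

```text
top 380 [ 388. -479.  142.] 413 243
top 380 [ 386. -479.  135.] 412 244
top 380 [ 384. -479.  134.] 412 245
top 380 [ 382. -479.  132.] 412 246
top 400 [ 403. -483.  160.] 417 236
top 400 [ 406. -483.  132.] 412 236
top 400 [ 405. -483.  138.] 413 236
top 400 [ 403. -484.  135.] 413 237
top 420 [ 439. -478.  147.] 410 222
top 420 [ 439. -479.  150.] 411 222
top 420 [ 438. -480.  153.] 412 222
top 420 [ 435. -481.  155.] 413 223
top 440 [ 458. -452.  150.] 399 215
top 440 [ 459. -453.  142.] 398 215
top 440 [ 460. -453.  154.] 400 214
top 440 [ 458. -454.  151.] 400 215
top 460 [ 468. -447.  155.] 397 211
top 460 [ 465. -447.  154.] 397 212
top 460 [ 467. -447.  147.] 396 212
top 460 [ 464. -447.  145.] 396 213
w 380 [ 383. -436.  209.] 325 251
w 380 [ 385. -437.  211.] 326 250
w 380 [ 384. -437.  219.] 329 257
w 380 [ 386. -437.  210.] 326 249
w 400 [ 400. -439.  207.] 329 227
w 400 [ 400. -439.  267.] 359 277
w 400 [ 400. -439.  204.] 328 225
w 400 [ 400. -439.  217.] 333 233
w 420 [ 440. -476.  154.] 359 152
w 420 [ 440. -476.  147.] 356 151
w 420 [ 439. -477.  150.] 358 152
w 420 [ 439. -478.  156.] 361 153
w 440 [ 460. -450.  145.] 324 128
w 440 [ 460. -451.  157.] 328 129
w 440 [ 460. -451.  153.] 327 129
w 440 [ 459. -451.  148.] 326 129
w 460 [ 466. -445.  146.] 318 121
w 460 [ 465. -445.  154.] 320 122
w 460 [ 466. -445.  157.] 321 122
w 460 [ 468. -445.  150.] 319 119
```

A black crank at z≈150, around (467,-446), would be in the way of the gripper's body. I'll tilt the tool about 20° so the body leans back, away from it.

jog_arm([
  [[13, 8, -5, -0.3, -6.7, 0.7], [13, 8, -20, -0.3, -6.7, 0.7], [14, 9, -35, -0.3, -6.7, 0.6], [0, 0, -30, 0, 0, 0], [0, 0, 0, 0, 0, 0]],
])

```text
clock: 1.15
eef_pos: [442.8, -358.9, 129.3]
eef_rot: [1.583, 1.208, -0.018]
wrist_force: [-0.3, 0.5, 0.4]
finger_gap: 94.0
```

```bash
cat >> h.py <<'E'
from scipy.spatial.transform import Rotation as Ro
def st():
    s=manip.read_state();M=Ro.from_euler("xyz",s["eef_rot"]).as_matrix()
    print("t",round(s["clock"],2),"pos",np.round(s["eef_pos"],1),"F",np.round(s["wrist_force"],1),"gap",round(s["finger_gap"],1))
    print("tilt",np.degrees(np.arctan2(M[0,0],-M[2,0])).round(2),"jawyaw",(np.degrees(np.arctan2(M[1,2],M[0,2]))+90).round(2),"jawz",np.degrees(np.arcsin(M[2,2])).round(2),"joints",np.round(s["joints"],2))
E
python3 -c "
from h import *
st()
p=manip.camera_params('wrist');im,d=manip.camera('wrist');cv2.imwrite('pics/w2.png',im);np.save('w2.npy',d);np.savez('w2p.npz',**p)
h=cv2.cvtColor(im,cv2.COLOR_BGR2HSV);m=(h[...,0]<16)&(h[...,1]>120)
ys,xs=np.nonzero(m);Q=pts(p,np.c_[xs,ys],d);Q=Q[(abs(Q[:,0]-490)<85)&(abs(Q[:,1]+367)<35)]
g=Q[(Q[:,2]>41)&(Q[:,2]<50)];print('block',len(g),g.min(0),g.max(0));f=Q[Q[:,2]<22];t=f[f[:,0]>520];print('tip',f[:,0].max(),t.mean(0))
print(cv2.minAreaRect(g[:,:2].astype(np.float32)))
l=np.polyfit(f[(f[:,0]>460)][:,0],f[f[:,0]>460][:,1],1);print('yaw',np.degrees(np.arctan(l[0])))
"
```

```text
t 1.15 pos [ 442.8 -358.9  129.3] F [-0.3  0.5  0.4] gap 94.0
tilt 20.79 jawyaw -1.66 jawz -0.24 joints [-0.86  0.32  1.77  0.37  0.84  0.52]
block 852 [ 423.16198624 -376.91906355   41.06968907] [ 452.64150526 -351.47267624   48.08046039]
tip 549.7104376337983 [ 534.54540037 -368.5016829     5.5591781 ]
((437.7929992675781, -364.2322082519531), (24.868730545043945, 29.218029022216797), 88.19839477539062)
yaw -2.5812284896328928
```

View pics/w2.png

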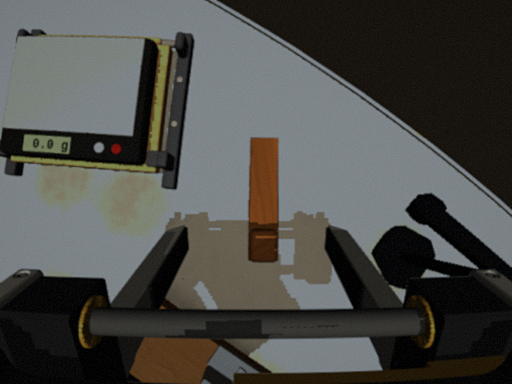

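The wrist picture shows the block at about (263,245), centred between the fingers, with the tip at (264,138). The crank at (430,205) is well clear to the right. I'll go down now.

jog_arm([
  [[-5, -4, -35, 0, 0, -0.5], [-3, -2, -30, 0, 0, 0], [0, 0, -22, 0, 0, 0], [0, 0, -8, 0, 0, 0], [0, 0, 0, 0, 0, 0]],
])

```text
clock: 1.7
eef_pos: [438.8, -370.1, 42.9]
eef_rot: [1.555, 1.199, -0.051]
wrist_force: [-0.9, -0.5, 0.1]
finger_gap: 93.9
```

```bash
python3 -c "
from h import *
st()"
```

```text
t 1.7 pos [ 438.8 -370.1   42.9] F [-0.9 -0.5  0.1] gap 93.9
tilt 21.3 jawyaw -2.1 jawz 0.33 joints [-0.88  0.47  1.82  0.46  0.65  0.39]
```

jog_arm([
  [[-4, 5, -10, 0, 0, 0], [0, 0, -3, 0, 0, 0], [0, 0, 0, 0, 0, 0]],
])

```text
clock: 2.0
eef_pos: [435.9, -366.1, 32.7]
eef_rot: [1.546, 1.195, -0.06]
wrist_force: [-0.6, 0.0, -0.2]
finger_gap: 93.7
```

```bash
python3 -c "
from h import *
st()"
```

```text
t 2.0 pos [ 435.9 -366.1   32.7] F [-0.6  0.  -0.2] gap 93.7
tilt 21.49 jawyaw -2.07 jawz 0.53 joints [-0.88  0.47  1.84  0.48  0.62  0.36]
```

jog_arm([
  [[0, 0, -2, 0, 0, 0], [0, 0, 0, 0, 0, 0], [0, 0, 0, 0, 0, 0], [0, 0, 0, 0, 0, 0], [0, 0, 0, 0, 0, 0]],
], gripper=-1, squeeze=40)

```text
clock: 2.5
eef_pos: [436.6, -366.6, 32.1]
eef_rot: [1.541, 1.193, -0.063]
wrist_force: [0.1, -0.4, 0.5]
finger_gap: 57.4
```

jog_arm([
  [[0, 0, 0, 0, 0, 0], [0, 0, 0, 0, 0, 0]],
])

```text
clock: 2.7
eef_pos: [436.6, -366.7, 32.2]
eef_rot: [1.541, 1.193, -0.064]
wrist_force: [-0.2, -0.2, -0.2]
finger_gap: 41.5
```

```bash
python3 -c "
from h import *
st()"
```

```text
t 2.7 pos [ 436.6 -366.7   32.2] F [-0.2 -0.2 -0.2] gap 41.5
tilt 21.58 jawyaw -2.06 jawz 0.63 joints [-0.88  0.48  1.84  0.48  0.62  0.36]
```

jog_arm([
  [[0, 0, 0, 0, 0, 0], [0, 0, 0, 0, 0, 0], [0, 0, 0, 0, 0, 0], [0, 0, 0, 0, 0, 0]],
])

```text
clock: 3.1
eef_pos: [436.6, -366.6, 32.2]
eef_rot: [1.541, 1.194, -0.063]
wrist_force: [0.1, -0.0, -0.4]
finger_gap: 29.3
```

```bash
python3 -c "
from h import *
st()"
```

```text
t 3.1 pos [ 436.6 -366.6   32.2] F [ 0.1 -0.  -0.4] gap 29.3
tilt 21.58 jawyaw -2.05 jawz 0.62 joints [-0.88  0.48  1.84  0.48  0.62  0.36]
```

jog_arm([
  [[0, 0, 0, 0, 0, 0], [0, 0, 0, 0, 0, 0], [0, 0, 20, 0, 0, 0], [0, 0, 20, 0, 0, 0], [0, 0, 15, 0, 0, 0]],
])

```text
clock: 3.6
eef_pos: [435.4, -365.4, 86.1]
eef_rot: [1.552, 1.198, -0.053]
wrist_force: [-0.5, -0.5, -1.5]
finger_gap: 29.3
```

```bash
python3 -c "
from h import *
st()"
```

```text
t 3.6 pos [ 435.4 -365.4   86.1] F [-0.5 -0.5 -1.5] gap 29.3
tilt 21.36 jawyaw -2.05 jawz 0.39 joints [-0.88  0.38  1.81  0.41  0.73  0.44]
```

jog_arm([
  [[-8, 40, 0, 0, 0, -1], [-10, 45, 0, 0, 0, -1], [-12, 45, 0, 0, 0, -1], [-12, 45, 0, 0, 0, -1], [-8, 25, 0, 0, 0, 0]],
])

```text
clock: 4.1
eef_pos: [383.3, -162.7, 88.0]
eef_rot: [1.542, 1.193, -0.139]
wrist_force: [1.3, -0.7, -0.4]
finger_gap: 29.1
```

jog_arm([
  [[0, 0, 0, 0, 0, 0]],
])

```text
clock: 4.2
eef_pos: [382.3, -160.2, 87.9]
eef_rot: [1.543, 1.194, -0.136]
wrist_force: [0.4, -1.1, -1.4]
finger_gap: 29.1
```

```bash
python3 -c "
from h import *
st()
for c in('wrist','top'):
    p=manip.camera_params(c);im,d=manip.camera(c);cv2.imwrite(f'pics/{c}3.png',im);np.save(f'{c}3.npy',d);np.savez(f'{c}3p.npz',**p)
"
```

```text
t 4.2 pos [ 382.3 -160.2   87.9] F [ 0.4 -1.1 -1.4] gap 29.1
tilt 21.41 jawyaw -6.32 jawz 0.58 joints [-0.58  0.03  2.25  0.32  0.54  0.85]
```

View pics/wrist3.png

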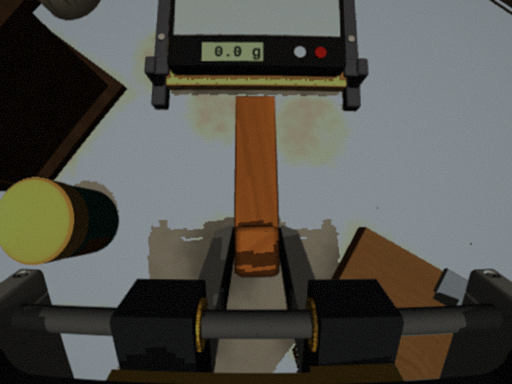

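The wedge is held square to the jaws, with its tip at (255,97) and block at (257,250). The platform's yellow front edge runs from (168,80) to (346,88), between posts at (159,90) and (354,92).

```bash
python3 -c "
from h import *
p=dict(np.load('wrist3p.npz'));d=np.load('wrist3.npy');im=cv2.imread('pics/wrist3.png')
h=cv2.cvtColor(im,cv2.COLOR_BGR2HSV);v,u=np.mgrid[0:384,0:512]
P=pts(p,np.c_[u.ravel(),v.ravel()],d).reshape(384,512,3)
w=(h[...,0]<16)&(h[...,1]>110)&(v<275)&(abs(u-257)<30)
Q=P[w];g=Q[(Q[:,2]>95)&(Q[:,2]<115)];print('blocktop',np.percentile(g,[2,50,98],axis=0).round(1).tolist())
s=P[w&(v>100)&(v<215)];c=s-s.mean(0);U,S,V=np.linalg.svd(c,full_matrices=False);print('ramp dir',V[0],'n',V[2])
cl=[]
for r in range(100,215,5):
    k=np.nonzero(w[r])[0];q=P[r,k];cl.append((np.median(q[:,0]),(q[:,1].min()+q[:,1].max())/2,np.median(q[:,2])))
cl=np.array(cl);l=np.polyfit(cl[:,0],cl[:,1],1);print('wedge yaw',np.degrees(np.arctan(l[0])),cl[0],cl[-1])
t=P[96:101,240:273].reshape(-1,3);print('tip',t[t[:,0].argsort()][-5:])
y=(h[...,0]>17)&(h[...,0]<35)&(h[...,1]>90)&(v>65)&(v<95)&(u>165)&(u<350)
e=[]
for c in range(175,345,6):
    k=np.nonzero(y[:,c])[0]
    if len(k):e.append(P[k.max(),c])
e=np.array(e);print('edge',e[::6].round(1).tolist());l=np.polyfit(e[:,1],e[:,0],1);print('cradle yaw',-np.degrees(np.arctan(l[0])))
yy=P[y];print('yel y',yy[:,1].min(),yy[:,1].max(),yy[:,0].min())
for a in((152,100),(168,100),(345,102),(360,102),(158,70),(353,70)):print(a,P[a[1],a[0]].round(1))
"
```

```text
blocktop [[370.7, -172.5, 98.0], [384.2, -159.8, 101.4], [397.8, -147.1, 103.0]]
ramp dir [-0.94482175  0.09875619  0.31234447] n [ 0.09824521  0.99500986 -0.01741401]
wedge yaw -5.870028476313955 [ 491.43419616 -170.55517759   58.79502022] [ 407.95757025 -162.31065628   75.28568309]
tip [[ 496.17991982 -163.69707724   57.24363301]
 [ 496.1818121  -162.17028637   57.6045075 ]
 [ 496.3195373  -166.00644202   56.38726884]
 [ 496.60833765 -160.65238752   57.03182162]
 [ 496.92835854 -159.89038871   56.51220063]]
edge [[529.7, -102.7, 22.2], [525.6, -134.3, 17.0], [523.3, -167.1, 12.0], [518.7, -199.8, 18.5], [514.8, -233.7, 13.8]]
cradle yaw -6.340337611293467
yel y -261.62554211410884 -91.46445364041121 400.95394815204224
(152, 100) [523.  -77.5  11.8]
(168, 100) [525.9 -90.    1.7]
(345, 102) [ 502.7 -258.3    9.2]
(360, 102) [ 500.5 -271.8   11.4]
(158, 70) [537.8 -92.3  36.6]
(353, 70) [ 520.2 -259.5   36.4]
```

jog_arm([
  [[0, -4, -20, 0, 0, -0.4], [0, 0, -20, 0, 0, 0], [0, 0, -8, 0, 0, 0], [0, 0, 0, 0, 0, 0]],
])

```text
clock: 4.7
eef_pos: [385.8, -171.1, 39.9]
eef_rot: [1.535, 1.189, -0.155]
wrist_force: [-0.1, 0.2, -0.1]
finger_gap: 29.7
```

```bash
python3 -c "
from h import *
st()
print(Ro.from_euler('xyz',manip.read_state()['eef_rot']).as_matrix()[:,0])"
```

```text
t 4.7 pos [ 385.8 -171.1   39.9] F [-0.1  0.2 -0.1] gap 29.7
tilt 21.61 jawyaw -6.99 jawz 0.76 joints [-0.6   0.17  2.27  0.43  0.4   0.72]
[ 0.36771641 -0.05741712 -0.92816373]
```

jog_arm([
  [[0, 6, -4, 0, 0, 0.1], [0, 0, -2.5, 0, 0, 0], [0, 0, 0, 0, 0, 0], [0, 0, 0, 0, 0, 0]],
])

```text
clock: 5.1
eef_pos: [386.9, -165.7, 34.5]
eef_rot: [1.534, 1.188, -0.155]
wrist_force: [0.2, 0.5, -0.4]
finger_gap: 28.9
```

```bash
python3 -c "
from h import *
st()"
```

```text
t 5.1 pos [ 386.9 -165.7   34.5] F [ 0.2  0.5 -0.4] gap 28.9
tilt 21.72 jawyaw -6.91 jawz 0.79 joints [-0.59  0.18  2.27  0.44  0.37  0.71]
```

jog_arm([
  [[0, 0, -1.5, 0, 0, 0], [0, 0, -0.5, 0, 0, 0], [0, 0, 0, 0, 0, 0], [0, 0, 0, 0, 0, 0]],
])

```text
clock: 5.5
eef_pos: [387.3, -165.9, 33.1]
eef_rot: [1.532, 1.186, -0.156]
wrist_force: [-0.7, -1.1, -1.7]
finger_gap: 29.4
```

```bash
python3 -c "
from h import *
st()"
```

```text
t 5.5 pos [ 387.3 -165.9   33.1] F [-0.7 -1.1 -1.7] gap 29.4
tilt 21.8 jawyaw -6.91 jawz 0.83 joints [-0.59  0.18  2.27  0.45  0.37  0.71]
```

jog_arm([
  [[10, -1.1, -0.3, 0, 0, 0], [10, -1.1, 0, 0, 0, 0], [7, -0.8, 0, 0, 0, 0], [0, 0, 0, 0, 0, 0], [0, 0, 0, 0, 0, 0]],
])

```text
clock: 6.0
eef_pos: [417.5, -169.3, 32.8]
eef_rot: [1.532, 1.186, -0.157]
wrist_force: [0.1, -0.3, -1.9]
finger_gap: 29.2
```

```bash
python3 -c "
from h import *
st()"
```

```text
t 6.0 pos [ 417.5 -169.3   32.8] F [ 0.1 -0.3 -1.9] gap 29.2
tilt 21.83 jawyaw -6.89 jawz 0.84 joints [-0.55  0.24  2.2   0.4   0.37  0.79]
```

```bash
python3 -c "
from h import *
p=manip.camera_params('wrist');im,d=manip.camera('wrist');cv2.imwrite('pics/w4.png',im);np.save('w4.npy',d);np.savez('w4p.npz',**p)
"
```

```text
(no output)
```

View pics/w4.png

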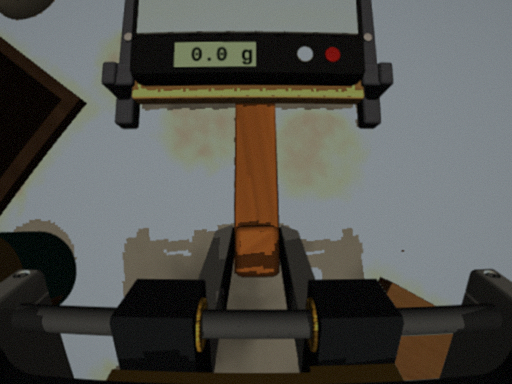

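The tip is now hidden under the yellow front edge at about (256,102), roughly 6 mm right of the middle. The wedge is square to the edge and the platform still droops. I'll go further in.

jog_arm([
  [[4, -0.2, 0, 0, 0, 0], [4, -0.2, 0, 0, 0, 0], [4, -0.2, 0, 0, 0, 0], [0, 0, 0, 0, 0, 0]],
])

```text
clock: 6.45
eef_pos: [430.1, -170.0, 32.9]
eef_rot: [1.531, 1.186, -0.157]
wrist_force: [-0.9, -0.2, -1.8]
finger_gap: 29.4
```

```bash
python3 -c "
from h import *
st()"
```

```text
t 6.45 pos [ 430.1 -170.    32.9] F [-0.9 -0.2 -1.8] gap 29.4
tilt 21.83 jawyaw -6.92 jawz 0.85 joints [-0.53  0.26  2.17  0.38  0.38  0.82]
```

jog_arm([
  [[3, -0.2, 0, 0, 0, 0], [3, -0.2, 0, 0, 0, 0], [2, -0.2, 0, 0, 0, 0], [0, 0, 0, 0, 0, 0]],
])

```text
clock: 6.85
eef_pos: [438.8, -170.6, 32.8]
eef_rot: [1.532, 1.186, -0.157]
wrist_force: [0.2, 0.9, -0.5]
finger_gap: 29.4
```

```bash
python3 -c "
from h import *
st()"
```

```text
t 6.85 pos [ 438.8 -170.6   32.8] F [ 0.2  0.9 -0.5] gap 29.4
tilt 21.82 jawyaw -6.92 jawz 0.84 joints [-0.52  0.27  2.15  0.37  0.38  0.85]
```

jog_arm([
  [[0, 0, 0, 0, 0, 0], [0, 0, 0, 0, 0, 0], [0, 0, 0, 0, 0, 0], [0, 0, 0, 0, 0, 0]],
], gripper=1)

```text
clock: 7.25
eef_pos: [438.8, -170.7, 33.0]
eef_rot: [1.531, 1.185, -0.158]
wrist_force: [-0.4, 0.8, 0.1]
finger_gap: 58.0
```

jog_arm([
  [[-10, 1.1, 0, 0, 0, 0], [-15, 1.6, 0, 0, 0, 0], [-13, 1.5, 0, 0, 0, 0], [-7, 0.8, 0, 0, 0, 0], [0, 0, 0, 0, 0, 0]],
], gripper=-1)

```text
clock: 7.75
eef_pos: [390.1, -164.9, 32.8]
eef_rot: [1.532, 1.186, -0.157]
wrist_force: [0.2, -0.5, 0.7]
finger_gap: 24.8
```

```bash
python3 -c "
from h import *
st()"
```

```text
t 7.75 pos [ 390.1 -164.9   32.8] F [ 0.2 -0.5  0.7] gap 24.8
tilt 21.82 jawyaw -6.91 jawz 0.84 joints [-0.58  0.19  2.27  0.45  0.36  0.72]
```

jog_arm([
  [[0, 0, -2, 0, 0, 0], [0, 0, -2, 0, 0, 0], [0, 0, -1.5, 0, 0, 0], [0, 0, 0, 0, 0, 0], [0, 0, 0, 0, 0, 0]],
])

```text
clock: 8.25
eef_pos: [391.1, -165.2, 26.9]
eef_rot: [1.531, 1.185, -0.158]
wrist_force: [0.1, -0.5, -0.2]
finger_gap: 0.1
```

```bash
python3 -c "
from h import *
st()
p=manip.camera_params('wrist');im,d=manip.camera('wrist');cv2.imwrite('pics/w5.png',im);np.save('w5.npy',d);np.savez('w5p.npz',**p)
"
```

```text
t 8.25 pos [ 391.1 -165.2   26.9] F [ 0.1 -0.5 -0.2] gap 0.1
tilt 21.86 jawyaw -6.91 jawz 0.87 joints [-0.58  0.2   2.27  0.47  0.35  0.7 ]
```

View pics/w5.png

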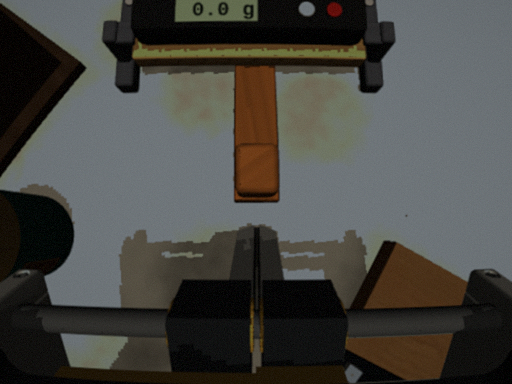

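The wedge stayed put: tip end under the edge at (256,66), back end at (257,201). The closed fingers are centred behind it.

```bash
cat > m.py <<'E'
from h import *
def meas(n,show=True):
    p=manip.camera_params('wrist');im,d=manip.camera('wrist');cv2.imwrite(f'pics/{n}.png',im)
    h=cv2.cvtColor(im,cv2.COLOR_BGR2HSV);v,u=np.mgrid[0:384,0:512]
    P=pts(p,np.c_[u.ravel(),v.ravel()],d).reshape(384,512,3)
    w=(h[...,0]<16)&(h[...,1]>110)&(P[...,2]<52)&(P[...,2]>-3)&(P[...,0]<545)&(P[...,0]>395)&(abs(P[...,1]+172)<32)
    g=P[w&(P[...,2]>42)];c,s,a=cv2.minAreaRect(g[:,:2].astype(np.float32));c=(np.percentile(g,3,0)+np.percentile(g,97,0))/2
    L=[]
    for r in range(384):
        q=P[r][w[r]]
        if len(q)>8 and 4<np.median(q[:,2])<30:L.append((np.median(q[:,0]),(q[:,1].min()+q[:,1].max())/2))
    L=np.array(L);l=np.polyfit(L[:,0],L[:,1],1);yaw=np.degrees(np.arctan(l[0]))
    tip=c[:2]+113*np.array([np.cos(np.radians(yaw)),np.sin(np.radians(yaw))])
    C=np.radians(-6.4);e=tip-[521,-177.5]
    print('block',c.round(1),'yaw',yaw.round(2),'back x',(c[0]-17).round(1),'tip cradle',(e@[np.cos(C),np.sin(C)]).round(1),(e@[-np.sin(C),np.cos(C)]).round(1))
    # platform pitch: yellow top front strip and scale pan heights along cradle x
    D=(P[...,:2]-[521,-177.5])@np.array([[np.cos(C),-np.sin(C)],[np.sin(C),np.cos(C)]])
    k=(D[...,0]>2)&(D[...,0]<120)&(abs(D[...,1])<60)&(P[...,2]>48)&(P[...,2]<75)
    if k.sum()>200:
        A=np.c_[D[k],np.ones(k.sum())];z=P[k][:,2];x=np.linalg.lstsq(A,z,rcond=None)[0];r=abs(z-A@x)<1.5;x=np.linalg.lstsq(A[r],z[r],rcond=None)[0]
        print('scale top slope',x[:2].round(4),'z0',x[2].round(1),k.sum())
if __name__=="__main__":
    import sys;st();meas(sys.argv[1])
E
python3 m.py w6
```

```text
t 8.3 pos [ 391.1 -165.2   26.9] F [ 0.5  0.4 -0.3] gap 0.4
tilt 21.86 jawyaw -6.91 jawz 0.87 joints [-0.58  0.2   2.27  0.47  0.35  0.7 ]
block [ 477.7 -171.4   45.5] yaw -3.7 back x 460.7 tip cradle 69.1 6.6
scale top slope [ 0.0699 -0.0012] z0 48.5 4784
```

jog_arm([
  [[7, -0.8, 0, 0, 0, 0], [6, -0.7, 0, 0, 0, 0], [0, 0, 0, 0, 0, 0]],
])

```text
clock: 8.65
eef_pos: [405.5, -167.0, 27.2]
eef_rot: [1.53, 1.184, -0.159]
wrist_force: [-0.2, -0.3, 0.2]
finger_gap: 0.2
```

```bash
python3 m.py w7
```

```text
t 8.65 pos [ 405.5 -167.    27.2] F [-0.2 -0.3  0.2] gap 0.2
tilt 21.9 jawyaw -6.92 jawz 0.89 joints [-0.56  0.23  2.23  0.44  0.35  0.74]
block [ 477.1 -171.6   45.3] yaw -3.53 back x 460.1 tip cradle 68.6 6.6
scale top slope [ 0.1617 -0.0023] z0 47.3 9166
```

```bash
sed -i "s/(P\[...,0\]<545)/(P[...,0]<512)/; s/g=P\[w&(P\[...,2\]>42)\]/g=P[w\&(P[...,2]>42)\&(P[...,0]<490)]/" m.py; python3 m.py w8|grep -v slope
```

```text
t 8.7 pos [ 405.2 -166.9   27.1] F [-0.2 -0.   0.5] gap 0.6
tilt 21.88 jawyaw -6.91 jawz 0.88 joints [-0.56  0.23  2.24  0.44  0.35  0.74]
block [ 439.7 -170.1   45. ] yaw -7.24 back x 422.7 tip cradle 31.3 -3.4
```

jog_arm([
  [[2, -0.2, 0, 0, 0, 0], [2, -0.2, 0, 0, 0, 0], [0, 0, 0, 0, 0, 0]],
])

```text
clock: 9.05
eef_pos: [408.8, -167.1, 26.9]
eef_rot: [1.531, 1.185, -0.158]
wrist_force: [0.1, 0.3, 1.0]
finger_gap: 0.3
```

jog_arm([
  [[2, -0.2, 0, 0, 0, 0], [2, -0.2, 0, 0, 0, 0], [1.5, -0.2, 0, 0, 0, 0], [1.5, -0.2, 0, 0, 0, 0]],
])

```text
clock: 9.45
eef_pos: [415.7, -167.6, 26.6]
eef_rot: [1.533, 1.187, -0.156]
wrist_force: [-12.3, 1.4, 8.5]
finger_gap: 0.6
```

jog_arm([
  [[1.5, -0.2, 0, 0, 0, 0], [1.5, -0.2, 0, 0, 0, 0], [1.5, -0.2, 0, 0, 0, 0]],
])

```text
clock: 9.75
eef_pos: [418.1, -167.2, 25.8]
eef_rot: [1.539, 1.192, -0.149]
wrist_force: [-12.7, 1.2, 10.5]
finger_gap: 0.6
```

```bash
python3 m.py w9|grep -v slope
```

```text
t 9.75 pos [ 418.1 -167.2   25.8] F [-12.7   1.2  10.5] gap 0.6
tilt 21.5 jawyaw -6.85 jawz 0.68 joints [-0.54  0.25  2.2   0.41  0.36  0.78]
block [ 449.5 -170.6   45. ] yaw -7.34 back x 432.5 tip cradle 41.2 -3.0
```

jog_arm([
  [[-3, 0.3, 0, 0, 0, 0], [-1, 0.1, 1.5, 0, -0.3, 0], [0, 0, 0, 0, 0, 0], [0, 0, 0, 0, 0, 0]],
])

```text
clock: 10.2
eef_pos: [414.4, -166.9, 27.6]
eef_rot: [1.54, 1.185, -0.148]
wrist_force: [-0.6, -0.5, 0.2]
finger_gap: 0.4
```

```bash
python3 m.py w10
```

```text
t 10.2 pos [ 414.4 -166.9   27.6] F [-0.6 -0.5  0.2] gap 0.4
tilt 21.86 jawyaw -6.86 jawz 0.66 joints [-0.55  0.24  2.21  0.43  0.36  0.76]
block [ 449.5 -170.5   45.1] yaw -8.1 back x 432.5 tip cradle 41.1 -4.4
scale top slope [ 0.1951 -0.0013] z0 47.3 12212
```

jog_arm([
  [[2, -0.2, 0, 0, 0, 0], [1.5, -0.2, 0.4, 0, 0, 0], [1.5, -0.2, 0.4, 0, 0, 0]],
])

```text
clock: 10.55
eef_pos: [418.8, -167.0, 27.7]
eef_rot: [1.543, 1.188, -0.145]
wrist_force: [-6.8, 0.9, 0.6]
finger_gap: 0.4
```

jog_arm([
  [[1.5, -0.2, 0.6, 0, 0, 0], [1.5, -0.2, 0.6, 0, 0, 0]],
])

```text
clock: 10.75
eef_pos: [420.6, -166.5, 27.7]
eef_rot: [1.548, 1.192, -0.139]
wrist_force: [-5.0, 0.5, 0.5]
finger_gap: 0.4
```

jog_arm([
  [[1.5, -0.3, 0.6, 0, -0.1, 0], [1.5, -0.3, 0.6, 0, -0.1, 0], [1.5, -0.3, 0.6, 0, -0.1, 0]],
])

```text
clock: 11.05
eef_pos: [423.1, -166.0, 27.8]
eef_rot: [1.558, 1.193, -0.129]
wrist_force: [-6.1, 0.8, -0.5]
finger_gap: 0.5
```

jog_arm([
  [[1.5, -0.3, 0.5, 0, -0.1, 0], [1.5, -0.3, 0.5, 0, -0.1, 0], [1.5, -0.3, 0.5, 0, -0.1, 0]],
])

```text
clock: 11.35
eef_pos: [425.7, -165.5, 27.7]
eef_rot: [1.568, 1.194, -0.119]
wrist_force: [-7.7, 0.1, 1.6]
finger_gap: 0.2
```

```bash
python3 m.py w11|grep -v slope
```

```text
t 11.35 pos [ 425.7 -165.5   27.7] F [-7.7  0.1  1.6] gap 0.2
tilt 21.43 jawyaw -6.65 jawz 0.07 joints [-0.53  0.26  2.18  0.41  0.38  0.79]
block [ 457.1 -169.2   45.1] yaw -9.12 back x 440.1 tip cradle 48.4 -4.2
```

jog_arm([
  [[1.5, -1, 0.6, 0, -0.1, 0], [1.5, -1, 0.6, 0, -0.1, 0], [1.5, -1, 0.6, 0, -0.1, 0]],
])

```text
clock: 11.7
eef_pos: [428.3, -167.0, 27.8]
eef_rot: [1.578, 1.195, -0.108]
wrist_force: [-5.9, 1.0, -0.4]
finger_gap: 0.6
```

jog_arm([
  [[1.5, -1, 0.6, 0, -0.1, 0], [1.5, -1, 0.6, 0, -0.1, 0]],
])

```text
clock: 11.9
eef_pos: [429.9, -168.1, 27.8]
eef_rot: [1.585, 1.196, -0.1]
wrist_force: [-5.4, 0.2, 0.0]
finger_gap: 0.3
```

```bash
python3 m.py w12|grep -v slope
```

```text
t 11.9 pos [ 429.9 -168.1   27.8] F [-5.4  0.2  0. ] gap 0.3
tilt 21.37 jawyaw -6.52 jawz -0.3 joints [-0.54  0.27  2.17  0.42  0.39  0.79]
block [ 461.5 -171.3   45. ] yaw -8.0 back x 444.5 tip cradle 53.2 -3.6
```

jog_arm([
  [[1.5, -0.7, 0.6, 0, -0.1, 0], [1.5, -0.7, 0.6, 0, -0.1, 0], [1.5, -0.7, 0.6, 0, -0.1, 0]],
])

```text
clock: 12.25
eef_pos: [432.5, -168.8, 27.8]
eef_rot: [1.596, 1.197, -0.089]
wrist_force: [-6.2, 0.5, -0.2]
finger_gap: 0.4
```

jog_arm([
  [[1.5, -0.7, 0.6, 0, -0.1, 0], [1.5, -0.7, 0.6, 0, -0.1, 0]],
])

```text
clock: 12.45
eef_pos: [434.1, -169.2, 27.8]
eef_rot: [1.603, 1.198, -0.082]
wrist_force: [-6.2, 0.3, 0.2]
finger_gap: 0.7
```

```bash
python3 m.py w13|grep -v slope
```

```text
t 12.45 pos [ 434.1 -169.2   27.8] F [-6.2  0.3  0.2] gap 0.7
tilt 21.3 jawyaw -6.38 jawz -0.66 joints [-0.54  0.28  2.15  0.42  0.4   0.78]
block [ 465.8 -172.3   45. ] yaw -8.3 back x 448.8 tip cradle 57.5 -4.8
```

jog_arm([
  [[1.5, -0.7, 0.6, -0.2, -0.1, 0], [1.5, -0.7, 0.6, -0.2, -0.1, 0], [1.5, -0.7, 0.6, -0.2, -0.1, 0]],
])

```text
clock: 12.8
eef_pos: [436.6, -169.9, 27.8]
eef_rot: [1.584, 1.198, -0.098]
wrist_force: [-5.8, 0.2, 0.6]
finger_gap: 0.0
```

jog_arm([
  [[1.5, -0.7, 0.6, -0.2, -0.1, 0], [1.5, -0.7, 0.6, -0.2, -0.1, 0]],
])

```text
clock: 13.0
eef_pos: [438.2, -170.4, 27.8]
eef_rot: [1.571, 1.198, -0.109]
wrist_force: [-6.7, 0.7, 0.9]
finger_gap: 0.3
```

jog_arm([
  [[1.5, -0.7, 0.6, -0.2, -0.1, 0], [1.5, -0.7, 0.6, -0.2, -0.1, 0]],
])

```text
clock: 13.2
eef_pos: [439.9, -170.8, 27.8]
eef_rot: [1.558, 1.198, -0.12]
wrist_force: [-6.1, 1.0, 1.8]
finger_gap: 0.6
```

```bash
python3 m.py w14|grep -v slope
```

```text
t 13.2 pos [ 439.9 -170.8   27.8] F [-6.1  1.   1.8] gap 0.6
tilt 21.2 jawyaw -6.21 jawz 0.27 joints [-0.52  0.29  2.14  0.38  0.39  0.82]
block [ 471.5 -173.6   45. ] yaw -8.2 back x 454.5 tip cradle 63.3 -5.2
```

jog_arm([
  [[1.3, -0.6, 0.7, 0, -0.1, 0], [1.3, -0.6, 0.7, 0, -0.1, 0]],
])

```text
clock: 13.45
eef_pos: [441.1, -171.0, 27.9]
eef_rot: [1.564, 1.199, -0.114]
wrist_force: [-4.7, 0.3, -1.4]
finger_gap: 0.9
```

jog_arm([
  [[1.3, -0.6, 0.7, 0, -0.1, 0], [1.3, -0.6, 0.7, 0, -0.1, 0]],
])

```text
clock: 13.65
eef_pos: [442.5, -171.4, 28.2]
eef_rot: [1.57, 1.2, -0.107]
wrist_force: [-5.0, 0.2, -1.5]
finger_gap: 0.3
```

jog_arm([
  [[1.3, -0.6, 0.7, 0, -0.1, 0], [1.3, -0.6, 0.7, 0, -0.1, 0]],
])

```text
clock: 13.85
eef_pos: [444.7, -172.2, 29.0]
eef_rot: [1.574, 1.198, -0.103]
wrist_force: [-4.2, 0.1, -2.1]
finger_gap: 0.7
```

```bash
python3 m.py w15|grep -v slope
```

```text
t 13.85 pos [ 444.7 -172.2   29. ] F [-4.2  0.1 -2.1] gap 0.7
tilt 21.25 jawyaw -6.09 jawz -0.07 joints [-0.53  0.3   2.13  0.39  0.4   0.82]
block [ 476.  -175.    45.9] yaw -8.08 back x 459.0 tip cradle 68.0 -5.8
```

jog_arm([
  [[0.8, -0.4, -0.4, 0, 0, 0], [1.2, -0.5, 0.2, 0, 0, 0]],
])

```text
clock: 14.1
eef_pos: [446.6, -173.1, 28.7]
eef_rot: [1.575, 1.199, -0.102]
wrist_force: [-7.7, 0.6, -2.2]
finger_gap: 0.5
```

jog_arm([
  [[1.3, -0.5, 0.3, 0, 0, 0], [1.3, -0.5, 0.4, 0, 0, 0]],
])

```text
clock: 14.3
eef_pos: [448.0, -173.4, 28.3]
eef_rot: [1.58, 1.202, -0.097]
wrist_force: [-8.7, 1.7, -3.7]
finger_gap: 0.4
```

```bash
python3 m.py w16|grep -v slope
```

```text
t 14.3 pos [ 448.  -173.4   28.3] F [-8.7  1.7 -3.7] gap 0.4
tilt 21.02 jawyaw -6.05 jawz -0.18 joints [-0.52  0.3   2.12  0.38  0.41  0.82]
block [ 477.6 -175.9   45.3] yaw -7.76 back x 460.6 tip cradle 69.6 -5.9
```

View pics/w16.png

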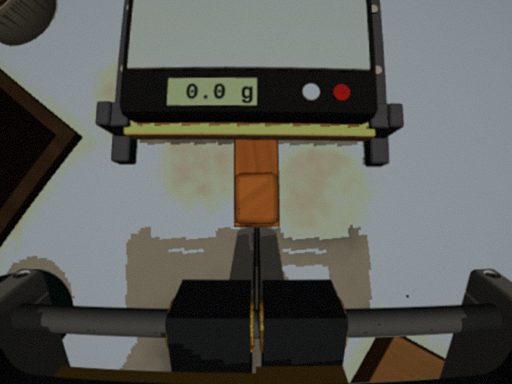

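The picture shows the wedge's block at (256,198) and its back end at (257,226), nearly square, with the platform's front strip clearly higher against the hooks. The vertical force has reached −3.7 N, so I'll back off and re-engage clean.

jog_arm([
  [[-3, 0.3, 0, 0, -0.3, 0], [-1, 0.1, -0.5, 0, -0.3, 0], [0, 0, 0, 0, 0, 0], [0, 0, 0, 0, 0, 0]],
])

```text
clock: 14.75
eef_pos: [446.0, -174.3, 29.4]
eef_rot: [1.575, 1.186, -0.103]
wrist_force: [0.5, 0.8, 0.5]
finger_gap: 0.5
```

```bash
python3 m.py w17
```

```text
t 14.75 pos [ 446.  -174.3   29.4] F [0.5 0.8 0.5] gap 0.5
tilt 21.96 jawyaw -6.11 jawz -0.09 joints [-0.53  0.3   2.13  0.42  0.39  0.78]
block [ 477.5 -175.8   45.1] yaw -8.96 back x 460.5 tip cradle 69.5 -8.2
scale top slope [ 0.0983 -0.0003] z0 53.6 24099
```

jog_arm([
  [[0.5, 0, -1.2, 0, 0, 0], [0, 0, -0.5, 0, 0, 0], [0, 0, 0, 0, 0, 0]],
])

```text
clock: 15.1
eef_pos: [447.0, -174.5, 27.9]
eef_rot: [1.574, 1.185, -0.104]
wrist_force: [-0.9, -0.0, 0.9]
finger_gap: 0.6
```

jog_arm([
  [[1.2, 0, 0.3, 0, -0.1, 0], [1.2, 0, 0.4, 0, -0.1, 0]],
])

```text
clock: 15.3
eef_pos: [448.2, -174.0, 27.8]
eef_rot: [1.578, 1.184, -0.1]
wrist_force: [-11.2, -1.7, 5.2]
finger_gap: 0.4
```

jog_arm([
  [[1.2, -0.3, 0.4, 0, -0.1, 0]],
])

```text
clock: 15.4
eef_pos: [448.4, -174.0, 27.7]
eef_rot: [1.581, 1.184, -0.097]
wrist_force: [-15.9, -1.6, 9.2]
finger_gap: 0.1
```

jog_arm([
  [[0.7, -0.2, 1.0, 0, 0, 0]],
])

```text
clock: 15.5
eef_pos: [448.2, -173.9, 28.1]
eef_rot: [1.583, 1.187, -0.095]
wrist_force: [-7.1, -1.9, -0.6]
finger_gap: 0.2
```

jog_arm([
  [[0.9, -0.2, 1.0, 0, 0, 0]],
])

```text
clock: 15.6
eef_pos: [448.1, -173.8, 28.4]
eef_rot: [1.585, 1.189, -0.092]
wrist_force: [-4.7, -0.5, -3.5]
finger_gap: 0.2
```

jog_arm([
  [[1.2, -0.2, 0.5, 0, 0, 0]],
])

```text
clock: 15.7
eef_pos: [448.3, -173.7, 28.2]
eef_rot: [1.588, 1.191, -0.09]
wrist_force: [-8.2, -2.2, 0.6]
finger_gap: 0.3
```

jog_arm([
  [[1.2, -0.2, 0.6, 0, 0, 0]],
])

```text
clock: 15.8
eef_pos: [448.5, -173.6, 28.1]
eef_rot: [1.59, 1.194, -0.087]
wrist_force: [-10.1, -1.8, 3.2]
finger_gap: 0.7
```

```bash
python3 m.py w18
```

```text
t 15.8 pos [ 448.5 -173.6   28.1] F [-10.1  -1.8   3.2] gap 0.7
tilt 21.53 jawyaw -6.03 jawz -0.41 joints [-0.53  0.3   2.12  0.41  0.4   0.8 ]
block [ 477.8 -175.1   45. ] yaw -7.13 back x 460.8 tip cradle 69.8 -3.9
scale top slope [ 0.0965 -0.0003] z0 53.7 25099
```

jog_arm([
  [[1.4, -0.3, 0.8, 0, 0, 0]],
])

```text
clock: 15.95
eef_pos: [448.7, -173.5, 28.1]
eef_rot: [1.593, 1.197, -0.084]
wrist_force: [-13.0, -2.2, 2.6]
finger_gap: 0.8
```

jog_arm([
  [[1.5, -0.3, 0.8, 0, 0, 0]],
])

```text
clock: 16.05
eef_pos: [448.9, -173.4, 28.1]
eef_rot: [1.596, 1.2, -0.081]
wrist_force: [-14.4, -2.7, 4.0]
finger_gap: 0.3
```

jog_arm([
  [[1.5, -0.5, 1.0, 0, 0, 0]],
])

```text
clock: 16.15
eef_pos: [448.9, -173.5, 28.2]
eef_rot: [1.6, 1.203, -0.077]
wrist_force: [-12.8, -2.4, 2.2]
finger_gap: 0.3
```

jog_arm([
  [[1.6, -0.5, 1.0, 0, 0, 0]],
])

```text
clock: 16.25
eef_pos: [449.0, -173.5, 28.3]
eef_rot: [1.604, 1.207, -0.073]
wrist_force: [-14.2, -1.6, 3.1]
finger_gap: 0.5
```

```bash
python3 m.py w19
```

```text
t 16.25 pos [ 449.  -173.5   28.3] F [-14.2  -1.6   3.1] gap 0.5
tilt 20.82 jawyaw -5.97 jawz -0.68 joints [-0.53  0.31  2.11  0.39  0.42  0.82]
block [ 477.9 -175.1   45. ] yaw -8.77 back x 460.9 tip cradle 69.8 -7.1
scale top slope [ 0.0964 -0.0004] z0 53.7 25420
```

jog_arm([
  [[1.7, -0.5, 1.2, 0, 0, 0]],
])

```text
clock: 16.4
eef_pos: [449.1, -173.4, 28.4]
eef_rot: [1.609, 1.211, -0.068]
wrist_force: [-12.8, -2.4, 0.9]
finger_gap: 0.5
```

jog_arm([
  [[1.8, -0.5, 1.3, 0, 0, 0]],
])

```text
clock: 16.5
eef_pos: [449.2, -173.3, 28.6]
eef_rot: [1.614, 1.215, -0.064]
wrist_force: [-12.0, -2.8, -1.1]
finger_gap: 0.7
```

jog_arm([
  [[1.6, -0.3, 0.9, -0.1, -0.3, 0]],
])

```text
clock: 16.6
eef_pos: [449.2, -173.2, 28.4]
eef_rot: [1.614, 1.213, -0.063]
wrist_force: [-13.3, -3.2, 1.0]
finger_gap: 0.5
```

jog_arm([
  [[1.6, -0.3, 0.9, -0.1, -0.3, 0]],
])

```text
clock: 16.7
eef_pos: [449.3, -173.1, 28.4]
eef_rot: [1.613, 1.211, -0.063]
wrist_force: [-14.8, -4.1, 3.5]
finger_gap: 0.6
```

jog_arm([
  [[1.7, -0.7, 1.15, -0.1, -0.3, 0]],
])

```text
clock: 16.8
eef_pos: [449.3, -173.2, 28.4]
eef_rot: [1.614, 1.21, -0.062]
wrist_force: [-14.5, -2.1, 2.2]
finger_gap: 0.6
```

jog_arm([
  [[1.75, -0.7, 1.05, -0.1, -0.3, 0]],
])

```text
clock: 16.9
eef_pos: [449.3, -173.2, 28.3]
eef_rot: [1.615, 1.208, -0.06]
wrist_force: [-15.1, -1.5, 4.4]
finger_gap: 0.3
```

```bash
python3 m.py w20
```

```text
t 16.9 pos [ 449.3 -173.2   28.3] F [-15.1  -1.5   4.4] gap 0.3
tilt 20.75 jawyaw -5.84 jawz -0.9 joints [-0.53  0.31  2.11  0.39  0.43  0.81]
block [ 478.  -174.8   45.1] yaw -5.95 back x 461.0 tip cradle 70.0 -1.2
scale top slope [0.0965 0.    ] z0 53.7 25576
```

jog_arm([
  [[1.85, -0.6, 1.3, -0.1, -0.3, 0]],
])

```text
clock: 17.05
eef_pos: [449.3, -173.1, 28.4]
eef_rot: [1.616, 1.207, -0.059]
wrist_force: [-15.1, -3.1, 0.8]
finger_gap: 0.6
```

jog_arm([
  [[1.9, -0.6, 1.25, -0.1, -0.3, 0]],
])

```text
clock: 17.15
eef_pos: [449.3, -173.1, 28.4]
eef_rot: [1.617, 1.206, -0.057]
wrist_force: [-15.1, -2.0, 0.7]
finger_gap: 0.4
```

15.1 N of horizontal push with almost no vertical force, held. Now I'll back off gently, straight back and then up.

jog_arm([
  [[0.5, 0, 0.5, 0, 0, 0], [-2, 0.2, 0, 0, 0, 0], [-8, 0.9, 0, 0, 0, 0], [-15, 1.5, 2, 0, 0, 0], [-15, 1.5, 15, 0, 0, 0]],
])

```text
clock: 17.65
eef_pos: [407.3, -168.2, 44.2]
eef_rot: [1.622, 1.209, -0.052]
wrist_force: [0.2, 0.0, 0.8]
finger_gap: 0.3
```

jog_arm([
  [[-10, 0, 20, 0, 0, 0], [0, 0, 20, 0, 0, 0], [0, 0, 0, 0, 0, 0], [0, 0, 0, 0, 0, 0]],
])

```text
clock: 18.05
eef_pos: [394.5, -167.6, 86.2]
eef_rot: [1.62, 1.207, -0.055]
wrist_force: [0.3, 0.3, -0.1]
finger_gap: 0.3
```

```bash
python3 m.py w21
```

```text
t 18.05 pos [ 394.5 -167.6   86.2] F [ 0.3  0.3 -0.1] gap 0.3
tilt 20.8 jawyaw -5.77 jawz -1.0 joints [-0.6   0.07  2.21  0.34  0.57  0.81]
block [ 477.8 -174.8   45. ] yaw -9.07 back x 460.8 tip cradle 69.6 -7.4
scale top slope [ 0.1135 -0.0009] z0 53.2 11890
```

View pics/w21.png

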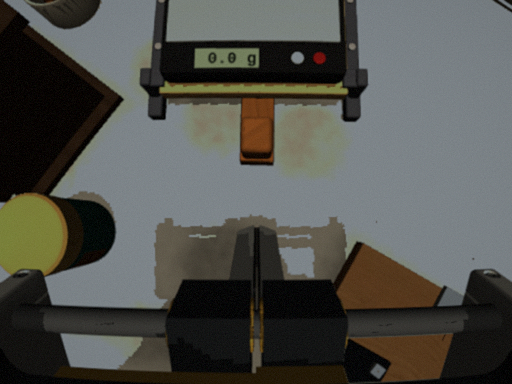

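The wedge sits under the middle of the edge with its block at (257,135), square, and the fingers are clear. I'll check the level with the scale pan's plane, before and after.

```bash
python3 - <<'E'
from h import *
def sl(n,p,d,im):
    v,u=np.mgrid[0:384,0:512];P=pts(p,np.c_[u.ravel(),v.ravel()],d)
    C=np.radians(-6.4);D=(P[:,:2]-[521,-177.5])@np.array([[np.cos(C),-np.sin(C)],[np.sin(C),np.cos(C)]])
    for nm,x0,x1,za in(("pan",38,130,35),("bezel",8,25,35),):
        k=(D[:,0]>x0)&(D[:,0]<x1)&(abs(D[:,1])<50)&(P[:,2]>za)&(P[:,2]<80)
        if k.sum()<50: print(n,nm,'few');continue
        z=P[k][:,2];x=np.polyfit(D[k][:,0],z,1);print(n,nm,'median z',np.median(z).round(2),'slope',x[0].round(4),k.sum())
sl('top0',manip.camera_params('top'),np.load('top0.npy'),0)
im,d=manip.camera('top');sl('topnow',manip.camera_params('top'),d,im)
sl('w3',dict(np.load('wrist3p.npz')),np.load('wrist3.npy'),0)
p=manip.camera_params('wrist');im,d=manip.camera('wrist');sl('wnow',p,d,im);st()
E
```

```text
top0 pan median z 56.21 slope 0.0321 1121
top0 bezel median z 49.48 slope 0.0677 225
topnow pan median z 59.0 slope -0.0097 1121
topnow bezel median z 55.34 slope 0.0434 227
w3 pan median z 54.95 slope 0.0388 2873
w3 bezel median z 49.73 slope 0.0496 2431
wnow pan median z 59.11 slope -0.0044 3859
wnow bezel median z 55.22 slope 0.0386 2725
t 18.2 pos [ 394.5 -167.5   85.6] F [ 0.4  0.5 -0.1] gap 0.4
tilt 20.72 jawyaw -5.76 jawz -1.04 joints [-0.6   0.08  2.21  0.34  0.57  0.82]
```

```bash
python3 -c "
from h import *
print(manip.sign_off())"
```

```text
the job is handed in; nothing more can be done
None
```

The wedge is in under the platform's front edge, the platform measures level, and I handed the job in at about 18 s; no verdict came back.

**What I did:**
- I gripped the wedge with the tool tilted about 21°, to keep the gripper's body clear of a crank.
- I slid it in about 32 mm by the grip, let go, and pushed its back end the rest of the way with closed fingers.
- The final push was 15.1 N horizontally with about 0.7 N vertical, and the wedge no longer moved. I then backed off; the tool now stands clear, with a wrist force near 0.

**Last checks:**
- **Level:** the scale pan's slope changed by about 0.042 rad, against a droop of 0.045. The scale's front came up about 5.5 mm, where the full rise is 6 mm at the edge.
- **Wedge:** its tip is about 70 mm in, within about 8 mm of the middle, and it lies flat.
- **Loose things:** I never went near the tin, dish or box.

**Doubts and disagreements:**
- The wedge's angle reads between −6° and −9° from picture to picture, against −6.4° for the cradle; this is noise in the picture fit and inside the 0.17 rad limit.
- Early in the push the tool bore down on the wedge with up to 10 N, then once lifted it by up to 3.7 N. I backed off and re-engaged each time. Bearing down came back once after that, 9 N during a 15.9 N push, and I corrected it before the final push.
- I judged the tightness only by the push; the contact force on the platform could not be measured directly.

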